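# Find the hidden catch of the laundry-tablet box

## Robot

A 6-joint arm with a two-finger parallel gripper is mounted at the origin on the work surface. World frame = base frame: x ahead of the robot, y to its left, z up, the work surface at z = 0. Lengths are in m, angles in rad, forces in N, time in s.
With the tool pointing down it reaches from about 0.35 to 0.975 m from the base axis. Payload 17.4 kg.
Tool frame: the origin (TCP) lies midway between the tips of the shut fingers; the grasp point (between the pads) lies 19 mm behind it (arm.pinch_z is the distance from the TCP to the grasp point, in m); z points along the fingers, y is the line along which they close (so a half turn about z gives the same grasp; the last joint's range is limited). The gripper opens to 85 mm and grips with 20 to 120 N. Pads are 22 mm wide; open, the fingers measure 114 mm over their backs; the gripper's body (76 mm by 85 mm) begins 54 mm behind the grasp point. The pads swing forward as they close: fully open they stand 13 mm farther back than shut.
Start: joints at [-1.359, 0.116, 1.442, -0, 1.584, -0.038], TCP at [0.167, -0.654, 0.231] pointing down, gripper open.
Joint ranges: [-2.83, 2.83], [-0.83, 2.19], [0.07, 2.5], [-1.14, 4.28], [0.01, 3], [-2.97, 2.97]. Speed limits (rad/s): [1.89, 1.89, 2.22, 3.14, 3.14, 3.14].

## Interface

Orientations are given as a unit quaternion [w, x, y, z].
In Python, from workcell import arm gives the robot as it stands.
- The arm moves only by the tool drive_effector, called in YAML: its name, and indented under it one key for each argument. Schema: {"type":"object","properties":{"deltas":{"type":"array","items":{"type":"array","items":{"type":"array","items":{"type":"number"},"minItems":6,"maxItems":6},"minItems":1,"maxItems":10},"minItems":1,"maxItems":1},"aperture":{"type":"number"},"grip_n":{"type":"number"},"only":{"type":"string"},"quiet":{"type":"boolean"},"lines":{"type":"string"}},"required":["deltas"],"additionalProperties":false}. deltas is a list that holds a single list of rows (three levels of brackets), with 1 to 10 rows, each of 6 numbers: dx, dy, dz in units of 50 mm, then a rotation vector rx, ry, rz in units of 0.05 rad; each row is the pose to reach, as a shift and turn from the pose commanded when the call began, along the tool's axes at that moment; what a row does not reach only later rows make up. A row lasts 1/8 s, in which the tool goes at most 0.0625 m and 0.188 rad, less where a joint would pass 70% of its speed; a pose out of reach is approached as far as the arm can. aperture is the finger opening in m, set as the call begins (left out keeps the last). The fingers move at their own pace and stop on an object; grip_n is the grip in N (left out, the last holds). Time passes only in rows, so rows that do not move let the fingers close. The tool returns the time, the measured TCP pose, the force, the opening and the grip force at its end. only (a regular expression) keeps the lines of the reply that match it, lines (a string "A,B") keeps lines A to B, and quiet returns only ok. Input that does not fit is refused with a message, and nothing moves.
- arm.get_state(): the state, without advancing time (a new reading comes with each control period).
- arm.snapshot(name): name is "scene" or "top" or "wrist"; returns a dict with "img" (480x640x3 uint8, blue, green, red), "K" (3x3 intrinsics, pixels), "T" (4x4, takes a point from camera to world coordinates); the wrist camera has in their place "tool_from_camera" (4x4, takes a point from camera to tool coordinates, whose origin is the TCP and whose axes are the flange's). Camera axes: x right, y down, z forward; pixel columns grow to the right and rows downward; lengths in m; the calibration is good to about 2 mm. A picture is of the moment at which its call begins: read the wrist's pose just before it. There is no depth.
- arm.sign_off(): hands the job in; it is judged then, once.
The state is a dict: "time_s": time; "qpos": joint angles; "joint_velocities": joint speeds; "effort": joint torques, N m; "ee_pos": TCP position; "orientation": TCP orientation; "wrist_force": force on the tool from outside, world axes, zero at the start; "torque": the same for the moment, N m; "gripper_width": finger opening in m; "grasp_force": force on a finger pad.
Only numpy, scipy, OpenCV 4.12 (cv2) and the standard library are available. Lean on these libraries where they do the work, as an engineer would, in place of code of your own. Each camera call takes 0.05 s, during which the arm holds its last target. There are 200 camera calls.

## Task

The flat-topped grey box on the laundry counter keeps the washing tablets from children: six identical sunk pads are let into its top, and only one of them, never known beforehand, is the catch that gives under a finger. Feel across the pads until you find the one that gives, and press it fully down so that the tablet drawer slides out of the box's far side and stays out. Do not touch the drawer itself, and leave the bottle, the jar and the brush where they are.

Things in the scene. Friction and masses are not known exactly. Their poses are not given: they have to be found in the camera images.
- case: Tablet box, light grey plastic, screwed to the counter, immovable: 160 mm (its x) by 230 mm (its y), 90 mm high. Origin: centre of its underside, on the counter; z up; its -x side is the drawer front, turned away from the robot. Flat ribs 12 to 18 mm wide divide the top into six square wells, 56 mm clear, in two rows of three: centres at x = -34 and +34 mm, y = -68, 0 and +68 mm.
- panel (a point): Centre of the box's flat top, at rib height (90 mm above the counter), axes as the case. In each well lies a flat square pad, 53 mm wide, its top 2 mm below the ribs. Five pads are rigid; the sixth, in any well, is the catch. All look the same and no pose tells which it is: it must be felt. The catch sinks straight down at about 3 N.
- catch (a joint): How far the catch pad is pressed down, m: 0 at the start, 0.008 fully down (stop). No spring: steady push of about 3 to 4 N moves it and it stays where it is left. At 0.008 its top is 80 mm above the counter.
- drawer: Tablet drawer in the box, a plain flush grey front 216 mm wide and 52 mm high (10 to 62 mm above the counter) without handle. Its origin coincides with the origin of the case when shut. It is geared to the catch: it slides out along the case's -x, 5 mm for each mm that the catch is pressed, 40 mm at full press.
- bottle: Loose white bottle, 68 mm diameter, 165 mm tall, standing at the case's +y side, its centre 190 to 240 mm from the box's centre line. Origin: centre of its underside. Bystander.
- jar: Loose glass jar, 72 mm diameter, 95 mm tall, standing at the case's -y side, its centre 190 to 250 mm from the box's centre line. Origin: centre of its underside. Bystander.
- brush: Loose flat brush with a wooden handle, about 170 mm long, lying on the robot's side of the box (the case's +x), its centre 150 to 180 mm from the box's centre. Its x axis runs along the handle. Bystander.

How it is judged:
At the end, for the whole second after the job is handed in: The catch is pressed at least 6.5 of its 8 mm and the drawer stands out at least 30 mm, at rest (value of joint catch above 0.0065 m and x of drawer in the frame of case below -0.03 m and linear speed of drawer below 0.01 m/s); the robot touches nothing.
It fails at once if The drawer is touched or pulled by the robot (over 1 N) (contact force between any of the fingers, the arm and drawer above 1 N).
It fails at once if The bottle is moved or lifted more than 20 mm (distance of bottle from where it was at the start of the episode above 0.02 m).
It fails at once if The jar is moved or lifted more than 20 mm (distance of jar from where it was at the start of the episode above 0.02 m).
It fails at once if The brush is moved or lifted more than 20 mm (distance of brush from where it was at the start of the episode above 0.02 m).
It also fails if it takes over 48 s, if anything falls off the work surface, if the arm or the gripper's body presses on something with over 40 N, if the wrist force passes 120 N, or if a joint passes its speed limit or range.

## Working session

There is one attempt and no reset: what is moved stays moved. The work goes in short steps, Python scripts to look and compute and a tool call to move; the robot and the scene stay as the last step left them, time stands still between calls to the robot, and variables do not carry over. Pictures are saved under pics/ and viewed, at most 10 in all, crops included, and the job is handed in when it is done.

```bash
ls; mkdir -p pics
```

Run:
```python
from workcell import arm
import cv2,numpy as np
for n in("scene","top"):
    s=arm.snapshot(n); cv2.imwrite(f"pics/{n}0.png",s["img"]); print(n,s["K"],s["T"])
st=arm.get_state(); print(st)
```

```text
pics
workcell.py
scene [[521.15301288   0.         318.56818425]
 [  0.         521.15301288 245.88903703]
 [  0.           0.           1.        ]] [[ 0.62568199  0.61604956 -0.47854465  0.9727183 ]
 [ 0.7800414  -0.50005597  0.37613752 -0.30174217]
 [-0.00757976 -0.60862712 -0.79342018  0.84995954]
 [ 0.          0.          0.          1.        ]]
top [[436.57628559   0.         318.79672917]
 [  0.         436.57628559 238.8756514 ]
 [  0.           0.           1.        ]] [[ 0.01283419 -0.98390145  0.17825045  0.35249473]
 [-0.99925103 -0.01912843 -0.03363761  0.08451826]
 [ 0.03650574 -0.17768523 -0.98341003  1.01883715]
 [ 0.          0.          0.          1.        ]]
{'time_s': 0.1, 'qpos': array([-1.35882171e+00,  1.16463637e-01,  1.44221873e+00,  2.01830362e-05,
        1.58403512e+00, -3.77786830e-02]), 'joint_velocities': array([ 0.001249  , -0.00125017, -0.00064537,  0.00018042, -0.00199269,
       -0.00171469]), 'effort': array([ 2.50058911e-03, -7.33665490e+01, -6.33789825e+01,  1.72440775e-05,
        5.15585751e-03, -1.09467618e-05]), 'ee_pos': array([ 0.16680818, -0.65387255,  0.23060615]), 'orientation': array([-5.61165423e-04,  9.92212865e-01,  1.24552454e-01, -3.88712350e-05]), 'wrist_force': array([ 0.40814028,  0.82178276, -0.43352446]), 'torque': array([0.00858254, 0.0242249 , 0.00097291]), 'grasp_force': 0.0, 'gripper_width': 0.08569140117001461}
```

View pics/scene0.png

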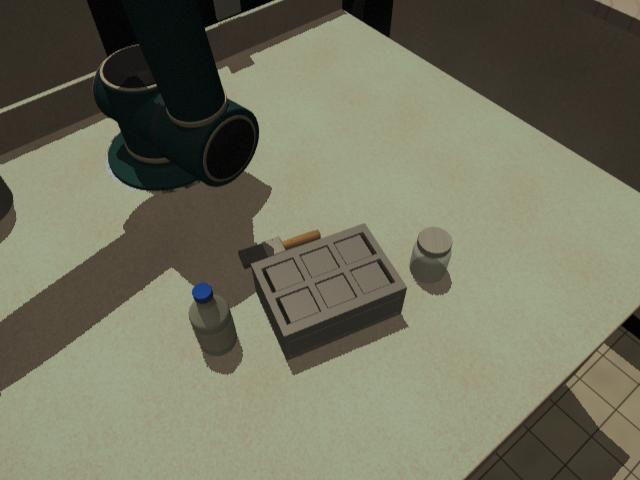

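View pics/top0.png

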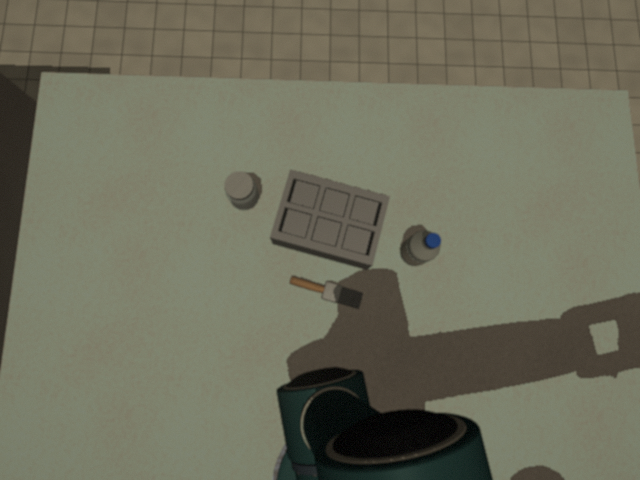

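Scene: the box top spans about (253,268)–(367,227)–(405,288)–(287,333), with the bottle on its left, the jar on its right and the brush behind. Top: box at (272–389, 170–268), bottle on the right at (425,243), jar on the left at (242,188), brush below at (327,290). I'll enlarge the box for the corners.

Run:
```python
import cv2,numpy as np
a=cv2.imread("pics/scene0.png")[215:365,240:420]; b=cv2.imread("pics/top0.png")[160:275,262:402]
cv2.imwrite("pics/sc.png",cv2.convertScaleAbs(cv2.resize(a,None,fx=4,fy=4,interpolation=cv2.INTER_CUBIC),alpha=1.7))
cv2.imwrite("pics/tc.png",cv2.convertScaleAbs(cv2.resize(b,None,fx=5,fy=5,interpolation=cv2.INTER_CUBIC),alpha=1.7))
```

```text
(no output)
```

View pics/sc.png

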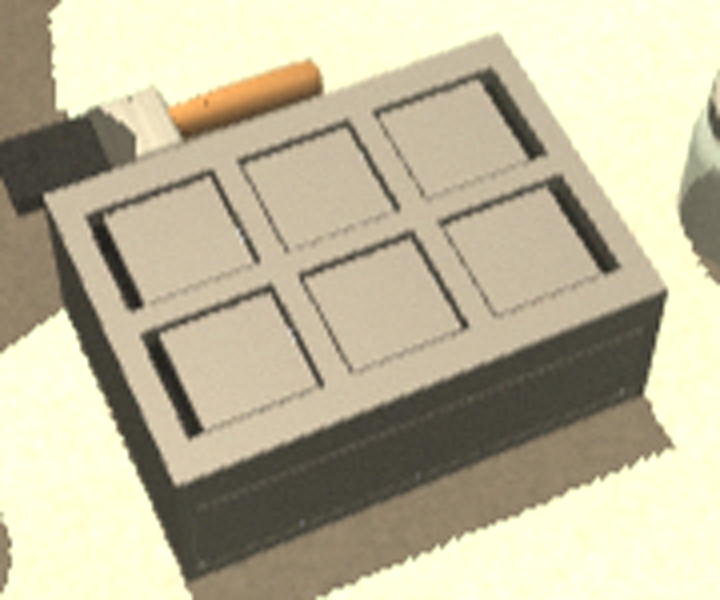

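View pics/tc.png

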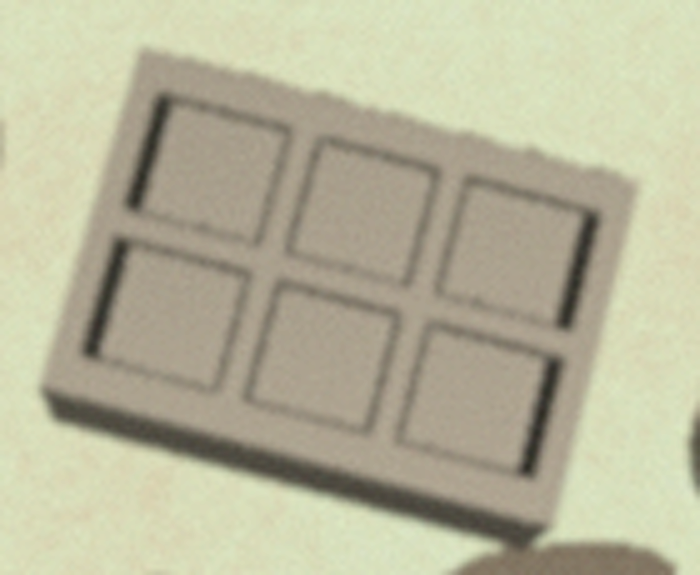

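Scene crop: box-top corners at about (45,198), (500,37), (665,292), (180,487). Top crop: about (143,50), (635,183), (548,527), (43,390). Next step is to triangulate them.

Create geo.py:
```python
import numpy as np, cv2
from workcell import arm
def P(s): return s["K"]@np.linalg.inv(s["T"])[:3]
def onplane(s,uv,z):
    d=s["T"][:3,:3]@np.linalg.solve(s["K"],np.r_[uv,1]); o=s["T"][:3,3]; return o+d*(z-o[2])/d[2]
```

Run:
```python
from geo import *
a=arm.snapshot("scene"); b=arm.snapshot("top")
loc=np.array([[80,115],[80,-115],[-80,-115],[-80,115]])/1000
ua=(np.array([[45,198],[500,37],[665,292],[180,487]])+.5)/4-.5+[240,215]
ub=(np.array([[548,527],[43,390],[143,50],[635,183]])+.5)/5-.5+[262,160]
X=cv2.triangulatePoints(P(a),P(b),ua.T.astype(float),ub.T.astype(float)); X=(X[:3]/X[3]).T
print(X.round(4)); print("sides",[np.linalg.norm(X[i]-X[i-1]).round(4) for i in range(4)])
L=loc-loc.mean(0); W=X[:,:2]
c=W.mean(0); z=(L[:,0]-1j*L[:,1])@((W-c)[:,0]+1j*(W-c)[:,1]); th=np.angle(z)
R=np.array([[np.cos(th),-np.sin(th)],[np.sin(th),np.cos(th)]])
print("panel",c,X[:,2].mean(),"yaw",th,"resid",(W-c-L@R.T).round(4).tolist())
for nm,s,u in(("sc",a,ua),("top",b,ub)):
    Y=np.array([onplane(s,p,.09)[:2] for p in u]); print(nm,Y.mean(0))
for x in(-.034,.034):
    for y in(-.068,0,.068): print(x,y,(c+R@[x,y]).round(4))
print("bottle",onplane(b,(424,246),.08),"jar",onplane(b,(242,188),.09), "brush",onplane(b,(327,290),.01))
```

```text
[[ 0.4669 -0.0606  0.0858]
 [ 0.5244  0.1605  0.0849]
 [ 0.6784  0.1198  0.0862]
 [ 0.6218 -0.1001  0.0866]]
sides [np.float64(0.1598), np.float64(0.2285), np.float64(0.1593), np.float64(0.2271)]
panel [0.57287693 0.02991762] 0.08585650218166385 yaw 2.8882844292829732 resid [[0.0003, 0.0008], [0.0001, -0.0008], [-0.0007, -0.0014], [0.0003, 0.0014]]
sc [0.57570791 0.02917963]
top [0.57088501 0.02861457]
-0.034 -0.068 [0.6228 0.0872]
-0.034 0 [0.6058 0.0214]
-0.034 0.068 [ 0.5888 -0.0444]
0.034 -0.068 [0.557  0.1043]
0.034 0 [0.54   0.0384]
0.034 0.068 [ 0.5229 -0.0274]
bottle [ 0.51124226 -0.17935414  0.08      ] jar [0.63106195 0.22288321 0.09      ] brush [0.41610314 0.02957578 0.01      ]
```
Center ~ (0.573,0.029), fine within 3mm. Yaw 2.888 -> 165.5°; case x in world = (-0.968,0.25).

Triangulated top height is 0.086 (expected 0.090) and the sides are 0.159/0.228 (expected 0.160/0.230), so the fit is sound. I'll shut the fingers, turn to line up with the box and go above well (+34,+68).

The manual's scale: shifts go in units of 50 mm and turns go in units of 0.05 rad. Converting my numbers, -0.519 m is -10.38, 0.5 m is 10, 0.503 rad is 10.06.

drive_effector:
  deltas:
    - [[10, -10.38, 0, 0, 0, 10.06], [10, -10.38, 0, 0, 0, 10.06], [10, -10.38, 0, 0, 0, 10.06], [10, -10.38, 0, 0, 0, 10.06], [10, -10.38, 0, 0, 0, 10.06], [10, -10.38, 0, 0, 0, 10.06], [10, -10.38, 0, 0, 0, 10.06], [10, -10.38, 0, 0, 0, 10.06], [10, -10.38, 0, 0, 0, 10.06], [10, -10.38, 0, 0, 0, 10.06]]
  aperture: 0
  grip_n: 20

```text
time_s: 1.45
ee_pos: [0.4763, -0.1087, 0.2315]
orientation: [0.0, 0.992, -0.126, 0.0]
wrist_force: [0.7, -1.3, -0.8]
gripper_width: -0.0002
grasp_force: 0.0
```

drive_effector:
  deltas:
    - [[0.5, -1.8, 0, 0, 0, 0], [0.5, -1.8, 0, 0, 0, 0], [0.5, -1.8, 2, 0, 0, 0], [0.5, -1.8, 2, 0, 0, 0], [0.5, -1.8, 2, 0, 0, 0], [0.5, -1.8, 2, 0, 0, 0]]
  aperture: 0

```text
time_s: 2.2
ee_pos: [0.5232, -0.03, 0.1333]
orientation: [-0.0, 0.992, -0.126, 0.001]
wrist_force: [-0.5, 0.6, 1.0]
gripper_width: 0.0003
grasp_force: 0.0
```

Run:
```python
from geo import *
st=arm.get_state(); print(st["ee_pos"],st["orientation"],st["wrist_force"])
w=arm.snapshot("wrist"); t=arm.snapshot("scene")
im=np.hstack([cv2.resize(w["img"],(400,300)),cv2.resize(t["img"][200:380,210:450],(400,300))])
cv2.imwrite("pics/w1.png",cv2.convertScaleAbs(im,alpha=1.5))
```

```text
[ 0.52317468 -0.03000106  0.13328957] [-3.12815543e-05  9.91987726e-01 -1.26330550e-01  9.70662970e-04] [-0.47548275  0.63360397  1.02221404]
```

View pics/w1.png

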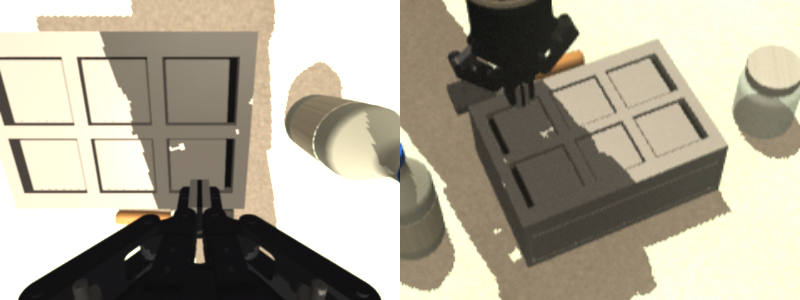

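The wrist view shows the shut fingers above the near, bottle-side well, lined up with the ribs. I'll go down and feel it.

drive_effector:
  deltas:
    - [[0, 0, 0.5, 0, 0, 0], [0, 0, 0.8, 0, 0, 0], [0, 0, 0.8, 0, 0, 0], [0, 0, 0.84, 0, 0, 0], [0, 0, 0.84, 0, 0, 0]]

```text
time_s: 2.92
ee_pos: [0.5228, -0.0299, 0.09]
orientation: [-0.0, 0.992, -0.126, 0.0]
wrist_force: [0.5, -1.2, -0.7]
gripper_width: -0.0002
grasp_force: 0.0
```

drive_effector:
  deltas:
    - [[0, 0, 0.02, 0, 0, 0], [0, 0, 0.04, 0, 0, 0], [0, 0, 0.04, 0, 0, 0]]

```text
time_s: 3.3
ee_pos: [0.5226, -0.0299, 0.0874]
orientation: [-0.0, 0.992, -0.126, 0.0]
wrist_force: [1.9, 0.2, 1.4]
gripper_width: -0.0
grasp_force: 0.5
```

drive_effector:
  deltas:
    - [[0, 0, 0.02, 0, 0, 0], [0, 0, 0.02, 0, 0, 0]]

```text
time_s: 3.55
ee_pos: [0.5226, -0.0299, 0.0863]
orientation: [-0.0, 0.992, -0.126, 0.0]
wrist_force: [1.9, 0.3, 0.7]
gripper_width: 0.0002
grasp_force: 0.6
```

drive_effector:
  deltas:
    - [[0, 0, 0.02, 0, 0, 0], [0, 0, 0.02, 0, 0, 0]]

```text
time_s: 3.8
ee_pos: [0.5225, -0.0298, 0.0852]
orientation: [-0.0, 0.992, -0.126, -0.0]
wrist_force: [1.0, -0.5, 0.9]
gripper_width: -0.0001
grasp_force: 0.6
```

drive_effector:
  deltas:
    - [[0, 0, 0.02, 0, 0, 0], [0, 0, 0.02, 0, 0, 0]]

```text
time_s: 4.05
ee_pos: [0.5225, -0.0299, 0.0842]
orientation: [0.0, 0.992, -0.126, -0.0]
wrist_force: [1.3, -0.0, 0.8]
gripper_width: -0.0002
grasp_force: 0.4
```

Scaled: 0.001 m is 0.02.

drive_effector:
  deltas:
    - [[0, 0, 0.02, 0, 0, 0], [0, 0, 0.02, 0, 0, 0]]

```text
time_s: 4.3
ee_pos: [0.5224, -0.0298, 0.0831]
orientation: [-0.0, 0.992, -0.126, -0.0]
wrist_force: [0.5, 0.4, 1.0]
gripper_width: -0.0001
grasp_force: 0.2
```

drive_effector:
  deltas:
    - [[0, 0, 0.02, 0, 0, 0], [0, 0, 0.02, 0, 0, 0]]

```text
time_s: 4.55
ee_pos: [0.5224, -0.0298, 0.0821]
orientation: [-0.0, 0.992, -0.126, -0.0]
wrist_force: [-0.2, -0.9, 0.5]
gripper_width: -0.0
grasp_force: 0.2
```

Run:
```python
from geo import *
t=arm.snapshot("scene"); st=arm.get_state(); print(st["wrist_force"],st["torque"])
cv2.imwrite("pics/s2.png",cv2.convertScaleAbs(cv2.resize(t["img"][200:380,230:430],(660,594),interpolation=cv2.INTER_CUBIC),alpha=2))
```

```text
[-0.15098222 -0.15054851 -0.3438255 ] [-0.02389221 -0.03278711  0.02965611]
```

View pics/s2.png

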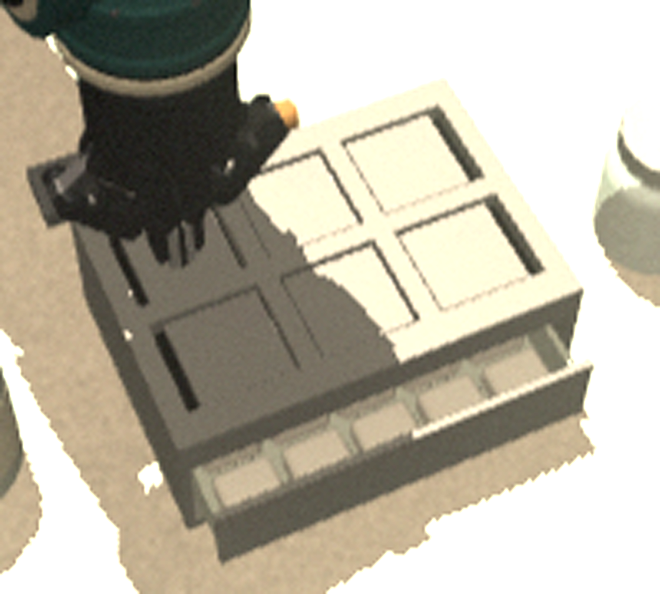

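The drawer is coming out (front edge about (215,520)–(590,370)), so this pad is the catch. I'll press on to the stop.

drive_effector:
  deltas:
    - [[0, 0, 0.02, 0, 0, 0], [0, 0, 0.02, 0, 0, 0]]

```text
time_s: 4.85
ee_pos: [0.5225, -0.0299, 0.0812]
orientation: [-0.0, 0.992, -0.126, -0.0]
wrist_force: [-0.3, 0.7, 0.3]
gripper_width: -0.0002
grasp_force: 0.2
```

drive_effector:
  deltas:
    - [[0, 0, 0.02, 0, 0, 0], [0, 0, 0.02, 0, 0, 0]]

```text
time_s: 5.1
ee_pos: [0.5225, -0.0298, 0.0802]
orientation: [-0.0, 0.992, -0.126, -0.0]
wrist_force: [-0.3, -0.5, 0.2]
gripper_width: 0.0002
grasp_force: 0.2
```

drive_effector:
  deltas:
    - [[0, 0, 0.02, 0, 0, 0], [0, 0, 0.02, 0, 0, 0], [0, 0, 0.02, 0, 0, 0]]

```text
time_s: 5.48
ee_pos: [0.5226, -0.0298, 0.08]
orientation: [-0.0, 0.992, -0.126, 0.0]
wrist_force: [-3.5, 0.4, 8.6]
gripper_width: 0.0001
grasp_force: 4.5
```

The stop is reached: z = 0.080 and the force has risen to 8.6 N. Now I'll lift straight up and check.

Scaled: -0.15 m is -3, -0.1 m is -2.

drive_effector:
  deltas:
    - [[0, 0, -0.1, 0, 0, 0], [0, 0, -0.4, 0, 0, 0], [0, 0, -1, 0, 0, 0], [0, 0, -2, 0, 0, 0], [0, 0, -3, 0, 0, 0], [0, 0, -3, 0, 0, 0], [0, 0, -3, 0, 0, 0], [0, 0, -3, 0, 0, 0]]

```text
time_s: 6.48
ee_pos: [0.5221, -0.0298, 0.2283]
orientation: [0.0, 0.992, -0.126, -0.001]
wrist_force: [-0.0, 0.1, 0.3]
gripper_width: -0.0001
grasp_force: 0.0
```

Run:
```python
from geo import *
t=arm.snapshot("scene"); st=arm.get_state(); print(st["wrist_force"])
cv2.imwrite("pics/s3.png",cv2.convertScaleAbs(cv2.resize(t["img"][200:380,180:460],(800,514),interpolation=cv2.INTER_CUBIC),alpha=2))
```

```text
[ 0.24619437 -0.41298568 -0.09135578]
```

View pics/s3.png

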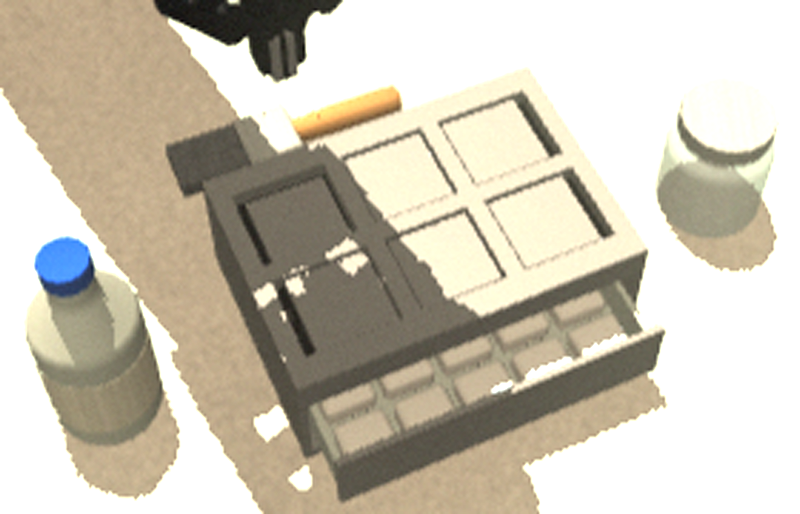

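The drawer stands well out (front edge (335,460)–(662,335)), the near bottle-side pad is sunk, and the bottle, jar and brush are in place. The fingers hang clear above.

```bash
python3 -c "
from workcell import arm
print(arm.sign_off())"
```

```text
the job is handed in; nothing more can be done
None
```

The catch was the first pad I felt (well at x +34, y +68 mm); I pressed it to its stop and lifted clear. The last picture showed the drawer standing out and the bottle, jar and brush in place. The job is handed in, but no verdict came back.

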